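# Set the height stop and lock it with its jam nut

## Robot

A 6-joint arm with a two-finger parallel gripper is mounted at the origin on a cart in front of the work surface, level with it; the furniture and walls round the work are solid. World frame = base frame: x ahead of the robot, y to its left, z up, the work surface at z = 0. Lengths are in mm, angles in degrees, forces in N, time in s.
With the tool pointing down it reaches from about 350 to 850 mm from the base axis. Payload 8.1 kg.
Tool frame: the origin (TCP) lies at the very end of the fingers, on their centre line; the grasp point (between the pads) lies 19 mm behind it; z points along the fingers, y is the line along which they close (so a half turn about z gives the same grasp; the last joint's range is limited). The gripper opens to 85 mm and grips with 20 to 120 N. Pads are 22 mm wide; open, the fingers measure 114 mm over their backs; the gripper's body (76 mm by 85 mm) begins 54 mm behind the grasp point. The pads swing forward as they close: fully open they stand 13 mm farther back than shut.
Start: joints at [-72.044, 7.471, 85.268, -0, 87.261, -4.893], TCP at [233.008, -552.913, 231.292] pointing down, gripper open.
Joint ranges: [-169.43, 169.43], [-51.17, 129.36], [1.28, 143.12], [-76.62, 256.62], [0, 156.53], [-152.29, 152.29]. Speed limits (degrees/s): [136.94, 136.94, 159.86, 180, 180, 180].

## Interface

Orientations are given as [roll, pitch, yaw] about the fixed x, y, z axes, in that order (R = Rz(yaw) Ry(pitch) Rx(roll)).
In Python, from bench import sense, eyes, job, models gives the robot as it stands. The module is installed in compiled form; this text tells all that it offers.
- The arm moves only by the tool apply_moves, never from a script. Its argument "rows" is a list of rows, each a list of 6 numbers: the shift along the tool's x, y, z in mm, then the turn, a rotation vector about the tool's x, y, z in rad. In form: [[dx, dy, dz, rx, ry, rz], ...]. A call has exactly 5 rows; each row shifts and turns the commanded pose from where the row before left it, along the tool's axes as they then stand; what a row does not reach is not made up. A row lasts 1/8 s, in which the tool goes at most 62.5 mm and 10.7 degrees, less where a joint would pass 70% of its speed; a pose out of reach is approached as far as the arm can. A call is refused whole if a number of a shift passes 62.5 or a number of a turn 0.188, either way. A call with a gripper value outside its range is refused whole. "fingers" is the finger opening in mm, from 0 to 85.4, set as the call begins (left out, the last holds). The fingers move at their own pace and stop on an object; "grip_force" is the grip in N (left out, the last holds). Time passes only in rows, so rows that do not move let the fingers close, or fill a call up. It gives the time, the measured TCP pose, the force, the opening and the grip force at its end, in the units of the state.
- sense(): the state, without advancing time (a new reading comes with each control period).
- eyes.snapshot(name): name is "scene" or "side" or "wrist"; returns (picture, depth): 480x640x3 uint8, red, green, blue; 480x640 float32, mm along the optical axis (not along the pixel's ray), 0 where there is no reading.
- eyes.get_calibration(name): a dict with "intrinsics" (3x3 intrinsics, pixels), "R" (3x3) and "t" (3): a world point X has camera coordinates R X + t; the wrist camera has in their place "mount" (4x4, takes a point from camera to tool coordinates, whose origin is the TCP and whose axes are the flange's). Camera axes: x right, y down, z forward; pixel columns grow to the right and rows downward; lengths in mm; the calibration is good to about 2 mm. The wrist camera is an equidistant fisheye: a pixel r from the principal point sees the ray r / f radians off the axis. A picture is of the moment at which its call begins: read the wrist's pose just before it. get_calibration takes no time and is no camera call.
- job.hand_in(): hands the job in; it is judged then, once.
Trained networks look in the newest picture that a camera, given by its name, has taken for a name from the list of things; names that differ only in an ending like _2 or _b are one class to them, and where a whole thing is asked for, a point or a joint stands for the part that bears it (a point fixed in the world has none). Each returns a list of dicts, best first, with "confidence" (0 to 1); they miss things now and then, are a little off and sometimes report something else, mostly with a low value. They report only what shows in the picture. A call takes as long as a camera call. They do not tell look-alikes from the thing itself.
- models.boxes_of(name, camera): "xyz" ([x, y, z] in mm, in world coordinates, good to about 4 mm: the middle of the surface that is visible of it).
- models.cut_out(name, camera): "pixels" (480x640 bool, what is visible of it).
- models.place_of(name, camera): "xyz" ([x, y, z] in mm, in world coordinates, good to about 4 mm: a listed point, or the origin of a listed thing).
The state is a dict: "time": time; "joint_pos": joint angles; "qd": joint speeds; "joint_efforts": joint torques, N m; "tool_pos": TCP position; "tcp_rot": TCP orientation; "ft_force": force on the tool from outside, world axes, zero at the start; "wrist_torque": the same for the moment, N m; "finger_gap": finger opening in mm; "grip_force": force on a finger pad.
Only numpy, scipy, OpenCV 4.12 (cv2) and the standard library are available. Lean on these libraries where they do the work, as an engineer would, in place of code of your own. Each camera call takes 0.05 s, during which the arm holds its last target. There are 200 camera calls.

## Task

Turn the black wing head of the height stop's adjusting screw until its white line points along the white index line on the arm. Then run the brass knurled jam nut below it down (clockwise from above) until you feel it bottom on the arm's boss, and nip it up about another eighth of a turn, no more, so that it locks; the wing head must still be in line afterwards. Leave the micrometer, the screwdrivers and the steel flange lying where they are.

Things in the scene. Friction and masses are not known exactly. Their poses are not given: they have to be found in the camera images.
- fixture: Grey fixed C-frame height stop, 124 x 76 mm. Origin at bench level under the vertical screw axis, z up, x from the free front end of its 44 mm wide arm to the column behind. The arm's top is 74 mm up; a white index line there runs along -x, 23 to 35 mm from the axis. Round the axis: a steel boss (28 mm diameter, 12 mm high), the jam nut with a thin dark washer under it, then the wing head.
- head_centre (a point): Centre of the adjusting screw's black wing head, on the screw axis. A bar 28 mm long (along this point's x), 11 mm wide, 18 mm high; the end with the white line points to -x. Its underside is 108.5 mm, its top 126.5 mm above the bench; between it and the nut, at least 4 mm apart, only the 16 mm thick shank. Turns with 0.08 N m; no up or down motion.
- adjuster (a joint): Angle of the wing head, rad, growing clockwise from above; 0 when its white-lined end points along the index line (the fixture's -x). It starts 0.5 to 1.3 rad clockwise of the line and stays where it is left.
- nut_centre (a point): Centre of the brass knurled jam nut, on the screw axis: 38 mm diameter, 14 mm high, underside 87.5 mm above the bench when down. Its sides are free all round: the arm's top lies 13.5 mm below its underside, and the wing head above it is narrower than the nut. The point moves up and down with the nut but does not turn with it.
- nut_height (a joint): Height of the nut above its bottomed position, m: 0 when it has bottomed; fine thread, 0.5 mm a turn. It starts 0.17 to 0.35 mm up (2.1 to 4.4 rad to go), too little to see or to read from this noisy value. It runs down clockwise from above at about 0.05 N m.
- washer (a joint): Squeeze of the spring washer, m: 0 until the nut bottoms, then 0.08 mm per rad of further turning (far below this reading's noise). The nut's resistance jumps there from 0.05 N m to about 0.48 while turning (0.23 while the tool holds still), then rises 0.12 N m a rad. It stays as tightened. Slack below 0.35 rad, spoilt above 1.15 rad past bottoming.
- micrometer: Bystander: outside micrometer, 42 x 124 x 16 mm, loose; origin under its centre.
- driver_a: Bystander: small screwdriver with a yellow handle, 14 x 127 x 14 mm, loose; origin under its centre.
- driver_b: Bystander: small screwdriver with a red handle, 14 x 113 x 14 mm, loose; origin under its centre.
- flange_2: Bystander: turned steel flange, 50 mm diameter, 22 mm high, loose; origin under its centre.
Things that resemble listed ones, but are neither listed nor needed, are in the scene too. There is more than one size of the fixture; the one meant has the size given above.

How it is judged:
By the outcome, as a careful person would: the job done as asked, in the order asked, and still so for the second after the job is handed in, with the robot touching nothing.
It also fails if it takes over 72 s, if anything falls off the work surface, if the arm or the gripper's body presses on something with over 40 N, if the wrist force passes 120 N, or if a joint passes its speed limit or range.

## Working session

There is one attempt and no reset: what is moved stays moved. The work goes in short steps, Python scripts to look and compute and a tool call to move; the robot and the scene stay as the last step left them, time stands still between calls to the robot, and variables do not carry over. Pictures are saved under pics/ and viewed, at most 10 in all, crops included, and the job is handed in when it is done.

Besides the shell and the picture viewer there is one more tool, called after ">>>" by a JSON object that holds its "method" and its "body". apply_moves: Moves the arm, as the interface text tells. Its arguments: {"type":"object","properties":{"rows":{"type":"array"},"fingers":{"type":"number"},"grip_force":{"type":"number"}},"required":["rows"]}

```bash
mkdir -p pics; python3 - <<'E'
from bench import sense, eyes, job, models
import cv2,numpy as np
s=sense();print({k:np.round(v,3) for k,v in s.items()})
ims=[]
for c in("scene","side"):
    p,d=eyes.snapshot(c); cv2.imwrite(f"pics/{c}0.png",p[:,:,::-1])
    k=eyes.get_calibration(c);print(c,np.round(k["intrinsics"],1).tolist(),np.round(k["R"],3).tolist(),np.round(k["t"],1).tolist())
    for n in("fixture","head_centre","nut_centre"):
        for r in models.place_of(n,c)[:3]: print(c,n,np.round(r["xyz"],1),round(r["confidence"],2))
E
```

```text
{'time': np.float64(0.0), 'joint_pos': array([-7.2043e+01,  7.5170e+00,  8.5329e+01, -1.0000e-03,  8.7262e+01,
       -4.8950e+00]), 'qd': array([ 0.04 ,  0.077, -0.076, -0.058, -0.034, -0.037]), 'joint_efforts': array([-1.0000e-03, -5.6941e+01, -5.0055e+01, -0.0000e+00,  1.5000e-02,
       -0.0000e+00]), 'tool_pos': array([ 232.838, -552.381,  230.227]), 'tcp_rot': array([-1.79893e+02, -8.00000e-03,  2.28520e+01]), 'ft_force': array([-1.415,  0.674, -0.34 ]), 'wrist_torque': array([ 0.027, -0.046, -0.009]), 'grip_force': np.float64(0.0), 'finger_gap': np.float64(85.676)}
scene [[542.6, 0.0, 313.4], [0.0, 542.6, 242.0], [0.0, 0.0, 1.0]] [[0.617, 0.787, -0.006], [0.614, -0.486, -0.622], [-0.492, 0.381, -0.783]] [-564.4, -198.7, 1259.4]
scene fixture [542.  243.4   2. ] 0.92
scene fixture [512.8 376.8   5.4] 0.57
scene head_centre [534.5 240.8 118.7] 0.65
scene head_centre [513.5 379.9  85.6] 0.49
scene nut_centre [539.5 243.4  90.2] 0.56
scene nut_centre [508.7 378.4  67.3] 0.5
side [[484.7, 0.0, 319.1], [0.0, 484.7, 238.0], [0.0, 0.0, 1.0]] [[0.985, -0.175, 0.012], [-0.054, -0.369, -0.928], [0.167, 0.913, -0.373]] [-530.2, 200.4, 562.0]
side fixture [538.6 243.5   0.8] 0.97
side fixture [ 5.153e+02  3.811e+02 -2.000e-01] 0.64
side head_centre [536.4 246.9 118.3] 0.76
side head_centre [510.9 381.8  86.3] 0.41
side nut_centre [540.  244.6  92.5] 0.74
side nut_centre [513.  377.6  72.9] 0.45
```

View pics/scene0.png

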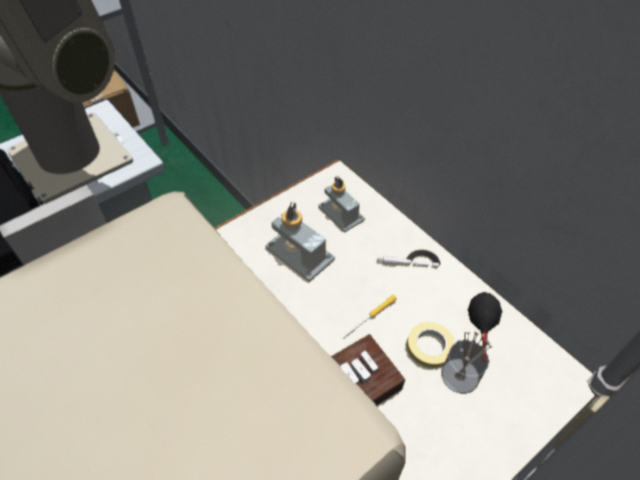

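View pics/side0.png

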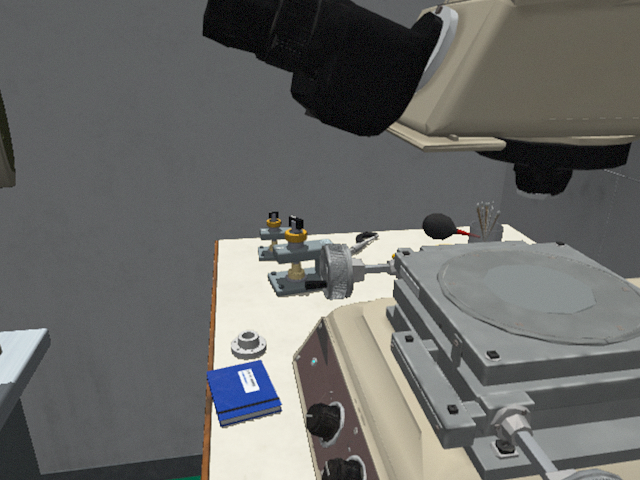

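Two candidate fixtures: large at scene (293,230), head at z≈118, and small at scene (340,200), head at z≈86. The large one fits the 117.5 mm head height. I'll confirm it in an enlarged crop, and map obstacles for the route.

```bash
cat > h.py <<'E'
from bench import sense, eyes, job, models
import cv2,numpy as np
def cloud(c):
    p,d=eyes.snapshot(c);k=eyes.get_calibration(c);K=k["intrinsics"]
    v,u=np.mgrid[:480,:640];X=np.stack([(u-K[0][2])/K[0][0]*d,(v-K[1][2])/K[1][1]*d,d],-1)
    W=(X-np.array(k["t"]))@np.array(k["R"]);W[d<=0]=np.nan
    return p,W
E
python3 - <<'E'
from h import *
H={}
P=[]
for c in("scene","side"):
    p,W=cloud(c);P.append(W.reshape(-1,3))
    if c=="scene":
        cr=cv2.resize(p[165:285,220:380],None,fx=5,fy=5,interpolation=cv2.INTER_CUBIC);cv2.imwrite("pics/crop.png",cr[:,:,::-1])
        for u,v in((272,245),(328,268),(285,222),(325,240)): print(u,v,W[v,u])
P=np.vstack(P);P=P[~np.isnan(P).any(1)]
xs=np.arange(150,1000,50);ys=np.arange(-700,560,50)
print("max z cm; cols x",xs.tolist())
for y in ys[::-1]:
    r=[]
    for x in xs:
        m=(abs(P[:,0]-x-25)<25)&(abs(P[:,1]-y-25)<25)
        r.append(f"{P[m,2].min()/10:.0f}/{P[m,2].max()/10:.0f}" if m.sum()>2 else " .")
    print(y," ".join(f"{q:>7}" for q in r))
E
```

```text
272 245 [512.74672619 210.56489779  12.09667616]
328 268 [621.21907278 265.85951833   4.49420667]
285 222 [545.03554084 224.10418662 101.9883056 ]
325 240 [605.70890773 269.94039205  72.94083382]
max z cm; cols x [150, 200, 250, 300, 350, 400, 450, 500, 550, 600, 650, 700, 750, 800, 850, 900, 950]
550       .       .       .       .       .       .       .       .       .       .       .       .       .       .       .       .       .
500  -74/47  -75/47  -75/47  -74/48  -34/48   -9/48   -9/40   -9/42   -9/44   -9/46   -9/48   -9/50   -9/52   -9/54   -9/52   -9/49   -9/33
450       .       .       .       .    -1/0    -0/0    -0/1    -0/1    -0/1    -0/1    -0/1    -1/1    -0/1    -0/1    -0/1    -0/1    -0/1
400       .       .       .       .    -1/0    -0/1    -0/1    -0/1    -0/1    -0/1    -0/2    -0/2    -0/1    -0/4    -0/6    -0/6    -0/1
350       .       .       .       .    -1/1    -0/1    -0/7   -0/10    -0/6    -0/1    -0/2    -0/2    -0/1    -0/1    -0/6    -0/5    -0/1
300       .       .       .       .    -1/0    -0/1    -0/1    -0/1    -0/1    -0/1    -0/1    -0/2  
[... 2148 characters left out ...]
       .       .       .       .       .       .       .       .       .       .       .       .       .       .       .       .       .
-550       .       .       .       .       .       .       .       .       .       .       .       .       .       .       .       .       .
-600       .       .       .       .       .       .       .       .       .       .       .       .       .       .       .       .       .
-650       .       .       .       .       .       .       .       .       .       .       .       .       .       .       .       .       .
-700       .       .       .       .       .       .       .       .       .       .       .       .       .       .       .       .       .
```

View pics/crop.png

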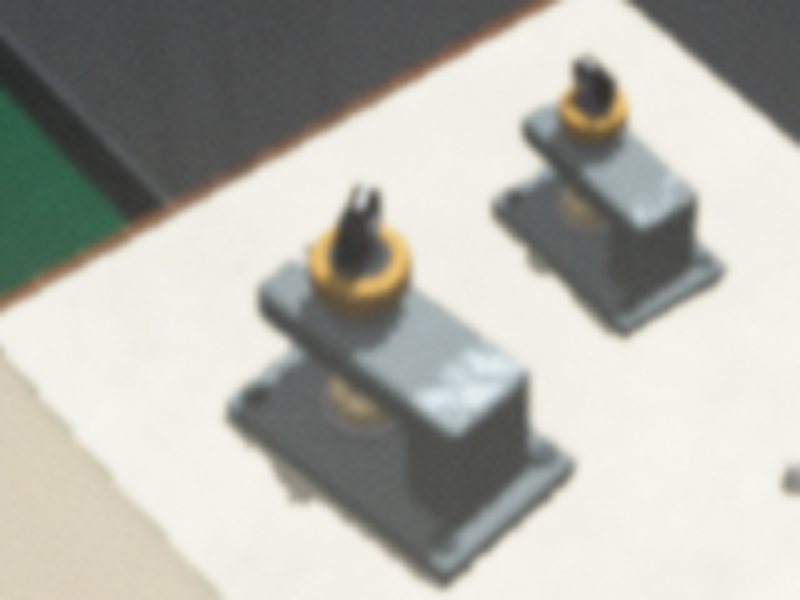

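The large fixture (scene px ≈290,217; nut orange, head z≈118) is the one meant: its head height fits 117.5 mm, while the look-alike's is 86. The route retracts inward and up, swings past the microscope eyepieces (z≤440, r≥430), then goes out.

>>> {"method": "apply_moves", "body": {"rows": [[0,-46,-50,0,0,0],[0,-46,-50,0,0,0],[0,-46,-50,0,0,0],[0,-46,-50,0,0,0],[0,-46,-50,0,0,0]], "fingers": 60, "grip_force": 40}}

```text
time: 1.12
tool_pos: [150.3, -356.4, 462.9]
tcp_rot: [179.9, 0.0, 22.9]
ft_force: [-0.2, -1.5, 0.0]
finger_gap: 60.2
grip_force: 0.0
```

>>> {"method": "apply_moves", "body": {"rows": [[59,-4.7,-3,0,0,-0.16],[59,-4.7,0,0,0,-0.16],[59,-4.7,0,0,0,-0.16],[59,-4.7,0,0,0,-0.16],[59,-4.7,0,0,0,-0.16]]}}

```text
time: 1.75
tool_pos: [353.0, -149.7, 464.1]
tcp_rot: [180.0, -0.0, 69.0]
ft_force: [0.6, -0.6, -0.3]
finger_gap: 60.0
grip_force: 0.0
```

>>> {"method": "apply_moves", "body": {"rows": [[59,-4.7,0,0,0,-0.16],[59,-4.7,0,0,0,-0.16],[59,-4.7,0,0,0,-0.16],[59,-4.7,0,0,0,-0.16],[59,-4.7,0,0,0,-0.16]]}}

```text
time: 2.38
tool_pos: [343.6, 138.7, 464.1]
tcp_rot: [180.0, -0.0, 114.8]
ft_force: [0.8, 1.1, 0.9]
finger_gap: 60.1
grip_force: 0.0
```

>>> {"method": "apply_moves", "body": {"rows": [[0,44,38,0,0,0],[0,44,38,0,0,0],[0,44,38,0,0,0],[0,44,38,0,0,0],[0,44,38,0,0,0]]}}

```text
time: 3.0
tool_pos: [545.6, 228.9, 273.2]
tcp_rot: [180.0, 0.0, 114.5]
ft_force: [0.1, 0.5, 0.6]
finger_gap: 59.9
grip_force: 0.0
```

```bash
cat >> h.py <<'E'
from scipy.spatial.transform import Rotation as Rn
def wrist():
    s=sense();k=eyes.get_calibration("wrist");p,d=eyes.snapshot("wrist")
    M=np.array(k["mount"]);T=np.eye(4);T[:3,:3]=Rn.from_euler("xyz",s["tcp_rot"],degrees=True).as_matrix();T[:3,3]=s["tool_pos"]
    K=np.array(k["intrinsics"]);return s,p,d,K,T@M
def pix2plane(u,v,z,K,C):
    x=(np.asarray(u,float)-K[0,2])/K[0,0];y=(np.asarray(v,float)-K[1,2])/K[1,1];r=np.hypot(x,y)+1e-9
    ray=np.stack([np.sin(r)*x/r,np.sin(r)*y/r,np.cos(r)],-1)@C[:3,:3].T
    o=C[:3,3];return o+ray*((z-o[2])/ray[...,2])[...,None]
def topdown(p,K,C,z,cx,cy,half=80,px=600):
    # rectified top view at height z: image right = +y?? use col=x, row=-y
    g=np.linspace(-half,half,px);X,Y=np.meshgrid(cx+g,cy-g)
    P=np.stack([X,Y,np.full_like(X,z)],-1);q=(P-C[:3,3])@C[:3,:3]
    th=np.arctan2(np.hypot(q[...,0],q[...,1]),q[...,2]);a=np.arctan2(q[...,1],q[...,0])
    return cv2.remap(p,(K[0,2]+K[0,0]*th*np.cos(a)).astype(np.float32),(K[1,2]+K[1,1]*th*np.sin(a)).astype(np.float32),cv2.INTER_CUBIC)
E
python3 - <<'E'
from h import *
s,p,d,K,C=wrist()
print(s["tool_pos"],s["tcp_rot"],s["joint_pos"],K.tolist(),C.round(2).tolist(),eyes.get_calibration("wrist")["mount"])
np.savez("w1.npz",p=p,d=d,K=K,C=C)
for n in("fixture","head_centre","nut_centre"):
    for r in models.place_of(n,"wrist")[:3]: print(n,np.round(r["xyz"],1),round(r["confidence"],2))
cv2.imwrite("pics/w1.png",p[:,:,::-1])
E
```

```text
[545.56856134 228.92466169 273.16974401] [1.79963876e+02 4.36978884e-03 1.14532302e+02] [ 1.77989127e+01  5.35125012e+00  8.32033919e+01 -1.04202695e-04
  9.14089711e+01 -6.73339327e+00] [[371.64829954431775, 0.0, 317.68688371771293], [0.0, 371.64829954431775, 247.38329109533416], [0.0, 0.0, 1.0]] [[0.91, 0.4, 0.12, 514.76], [0.42, -0.87, -0.25, 293.51], [-0.0, 0.28, -0.96, 415.3], [0.0, 0.0, 0.0, 1.0]] [[ 2.97893879e-04 -9.60193932e-01 -2.79334074e-01  7.15354530e+01]
 [ 9.99999458e-01  5.64823222e-04 -8.75103096e-04 -1.12188040e+00]
 [ 9.98043055e-04 -2.79333662e-01  9.60193579e-01 -1.42126503e+02]
 [ 0.00000000e+00  0.00000000e+00  0.00000000e+00  1.00000000e+00]]
fixture [539.8 237.7   1.8] 0.96
fixture [5.114e+02 3.808e+02 3.000e-01] 0.7
head_centre [536.8 239.3 118.3] 0.98
head_centre [513.6 378.8  84.7] 0.82
nut_centre [538.5 241.2  98. ] 0.79
nut_centre [507.3 373.2  71.1] 0.62
```

View pics/w1.png

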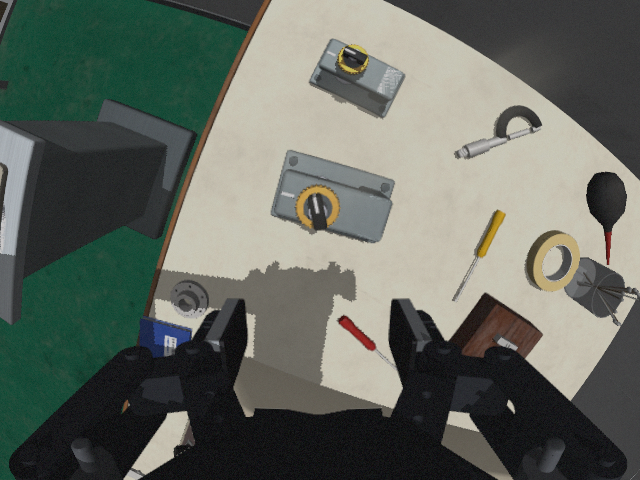

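The wrist view shows the large fixture at (335,205), its index line at (288,194), and the head at (318,208). The look-alike is at (357,75). Next I rectify at index-line height and at head-top height to get the angles.

```bash
python3 - <<'E'
from h import *
w=np.load("w1.npz");p,K,C=w["p"],w["K"],w["C"]
cx,cy=538,241
a=topdown(p,K,C,74,cx,cy,50,400);b=topdown(p,K,C,126.5,cx,cy,25,400)
cv2.imwrite("pics/td.png",np.hstack([a,b])[:,:,::-1])
# base plate/arm: yaw from white line & arm depth
def comp(img,half,z,thr):
    g=img.astype(int).min(2)
    n,l,st,ce=cv2.connectedComponentsWithStats((g>thr).astype(np.uint8))
    for i in range(1,n):
        if st[i,4]>60:
            v,u=np.nonzero(l==i);s=2*half/(399);X=np.c_[cx-half+u*s,cy+half-v*s]
            (c,sz,an)=cv2.minAreaRect(X.astype(np.float32));m=X.mean(0);ev=np.linalg.eigh(np.cov((X-m).T))[1][:,1]
            print(z,m.round(1),np.round(sz,1),"dir",np.degrees(np.arctan2(ev[1],ev[0])).round(1))
comp(a,50,74,165);comp(b,25,126.5,165)
d=w["d"];v,u=np.nonzero(d>0)
x=(u-K[0,2])/K[0,0];y=(v-K[1,2])/K[1,1];r=np.hypot(x,y)+1e-9
Xc=np.c_[np.tan(r)*x/r,np.tan(r)*y/r,np.ones_like(r)]*d[v,u][:,None]
W=Xc@C[:3,:3].T+C[:3,3]
for lo,hi,n in((64,84,"arm"),(120,134,"head"),(93,110,"nut")):
    m=(W[:,2]>lo)&(W[:,2]<hi)&(abs(W[:,0]-565)<100)&(abs(W[:,1]-241)<65)
    print(n,m.sum(),W[m].mean(0).round(1),[np.round(q,1) for q in cv2.minAreaRect(W[m,:2].astype(np.float32))])
E
```

```text
74 [530.3 224. ] [100. 100.] dir 129.9
74 [536.9 239.9] [ 2.5 14.6] dir 125.3
74 [509.1 238.2] [11.7  3. ] dir -169.8
126.5 [533.5 248.1] [ 2.2 12.4] dir 125.3
126.5 [513.9 247.4] [2.5 1.9] dir 92.9
126.5 [540.7 222.5] [17.2 50. ] dir -174.8
arm 3669 [556.7 248.1  73.1] [array([553., 245.]), array([107.8,  44.9]), np.float64(8.7)]
head 535 [537.1 243.3 125.4] [array([537.2, 242.7]), array([14.5, 29.3]), np.float64(24.7)]
nut 986 [536.6 245.  100.9] [array([537.5, 242.9]), array([38.2, 38.1]), np.float64(54.1)]
```

View pics/td.png

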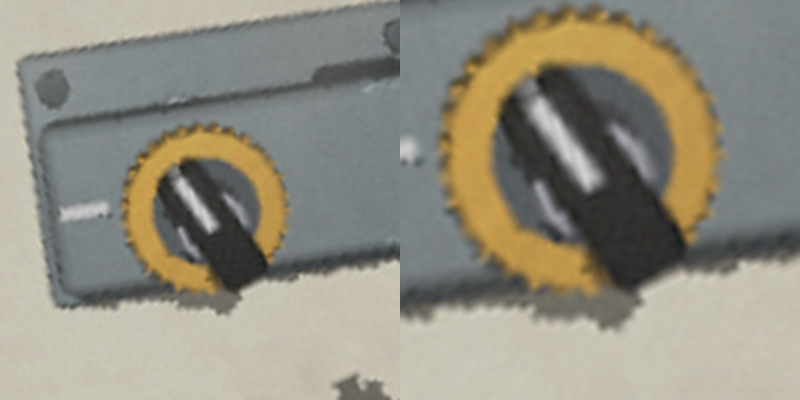

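Axis is at (537.4, 242.8) and fixture yaw ≈9.2°. The white-lined end points to 125.5° and the index to 189.2°, so the head needs ≈64° counter-clockwise, which is inside the 0.5–1.3 rad range. Moving above the head now.

>>> {"method": "apply_moves", "body": {"rows": [[16,-1.7,25,0,0,0],[0,0,25,0,0,-0.1],[0,0,25,0,0,-0.092],[0,0,25,0,0,0],[0,0,20,0,0,0]], "fingers": 40, "grip_force": 30}}

```text
time: 3.82
tool_pos: [536.8, 242.2, 156.4]
tcp_rot: [179.8, 0.1, 125.5]
ft_force: [-0.2, 0.0, 0.4]
finger_gap: 39.9
grip_force: 0.0
```

```bash
python3 - <<'E'
from h import *
s,p,d,K,C=wrist()
s2=sense();print(s2["tool_pos"],s2["tcp_rot"])
C[:3,3]+=0
b=topdown(p,K,C,126.5,537.4,242.8,40,500)
cv2.imwrite("pics/td2.png",b[:,:,::-1])
g=topdown(p,K,C,126.5,537.4,242.8,13,300).astype(int).min(2)
n,l,st,ce=cv2.connectedComponentsWithStats((g>150).astype(np.uint8))
for i in range(1,n):
  if st[i,4]>100:
    v,u=np.nonzero(l==i);X=np.c_[u,-v]*26/299+[-13,13];m=X.mean(0);ev=np.linalg.eigh(np.cov((X-m).T))[1][:,1];print(st[i,4],m+[537.4,242.8],np.degrees(np.arctan2(ev[1],ev[0])))
E
```

```text
[535.31987967 241.65171331 152.76895902] [-1.79979297e+02 -5.03364220e-03  1.25507508e+02]
122 [528.61382751 254.85345688] -144.17500252963413
3894 [533.55694156 248.2774123 ] 126.54426644234952
2074 [549.47894847 233.58248291] 84.31684328624914
```

View pics/td2.png

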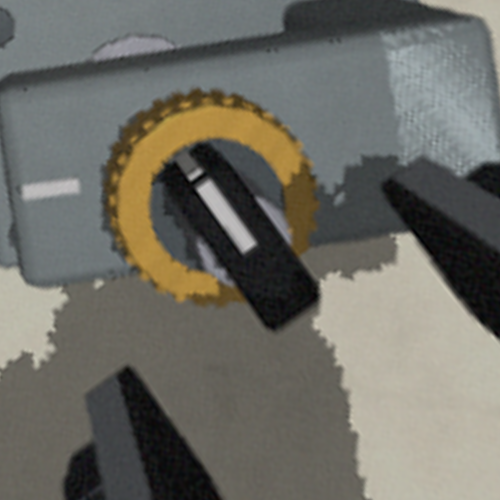

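>>> {"method": "apply_moves", "body": {"rows": [[0,1,12,0,0,-0.016],[0,0,12,0,0,0],[0,0,12,0,0,0],[0,0,11,0,0,0],[0,0,0,0,0,0]]}}

```text
time: 4.5
tool_pos: [536.1, 242.4, 105.8]
tcp_rot: [-179.9, -0.0, 126.4]
ft_force: [0.4, -0.2, 0.2]
finger_gap: 40.0
grip_force: 0.0
```

>>> {"method": "apply_moves", "body": {"rows": [[0,0,0,0,0,0],[0,0,0,0,0,0],[0,0,0,0,0,0],[0,0,0,0,0,0],[0,0,0,0,0,0]], "fingers": 5, "grip_force": 25}}

```text
time: 5.12
tool_pos: [538.3, 243.5, 108.1]
tcp_rot: [179.8, 0.0, 126.4]
ft_force: [5.1, 3.7, -4.2]
finger_gap: 14.9
grip_force: 25.9
```

>>> {"method": "apply_moves", "body": {"rows": [[0,0,0,0,0,0],[0,0,0,0,0,0],[0,0,0,0,0,0],[0,0,0,0,0,0],[0,0,0,0,0,0]]}}

```text
time: 5.75
tool_pos: [538.3, 243.5, 108.1]
tcp_rot: [179.8, 0.0, 126.4]
ft_force: [4.8, 3.5, -3.8]
finger_gap: 14.5
grip_force: 25.9
```

```bash
python3 - <<'E'
from h import *
for i in range(3):
    s,p,d,K,C=wrist();print(s["tool_pos"],s["ft_force"],s["wrist_torque"],s["finger_gap"])
b=topdown(p,K,C,126.5,537.4,242.8,40,500)
cv2.imwrite("pics/td3.png",np.hstack([b,cv2.resize(p[100:400,200:440],(300,375))[:,:] if 0 else p[:500,170:470][:480,:].copy() if 0 else cv2.copyMakeBorder(p[:,170:470],0,20,0,0,cv2.BORDER_CONSTANT)])[:,:,::-1])
E
```

```text
[538.29739086 243.48848118 108.07544753] [ 4.80443084  3.47753913 -3.8285878 ] [ 0.53001337 -0.79235818  0.03432621] 14.456840460995123
[538.27699759 243.47875695 108.0779764 ] [ 4.95054566  3.17531462 -4.63889692] [ 0.57833572 -0.72782158  0.0013477 ] 14.422937101329499
[538.27040598 243.46448665 108.05464127] [ 5.23960929  3.79210072 -4.42419435] [ 0.55198783 -0.73234971 -0.01938072] 14.335826415230589
```

View pics/td3.png

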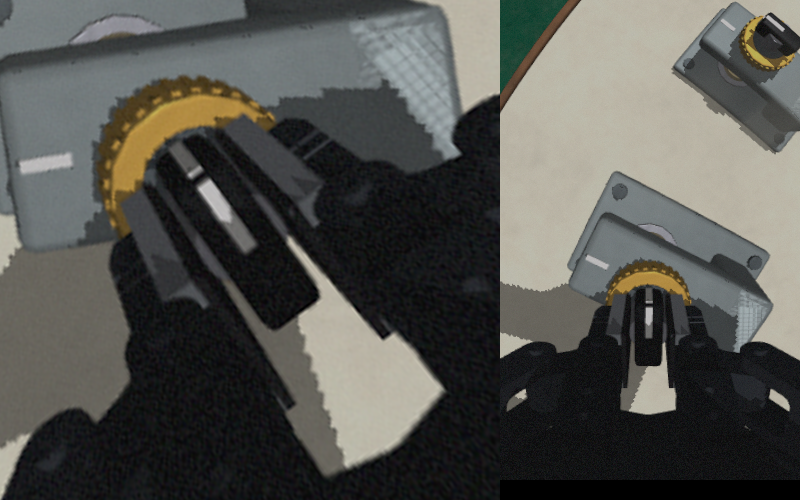

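The gap stopped at 14.4 mm: the tips are on the 16 mm shank below the 11 mm bar. I open, rise about 5 mm and close again.

>>> {"method": "apply_moves", "body": {"rows": [[0,0,0,0,0,0],[0,0,0,0,0,0],[0,0,-2.5,0,0,0],[0,0,-2.5,0,0,0],[0,0,0,0,0,0]], "fingers": 26}}

```text
time: 6.52
tool_pos: [537.2, 242.7, 112.8]
tcp_rot: [180.0, 0.0, 126.4]
ft_force: [1.1, -0.2, -0.2]
finger_gap: 25.7
grip_force: 0.0
```

>>> {"method": "apply_moves", "body": {"rows": [[0,0,0,0,0,0],[0,0,0,0,0,0],[0,0,0,0,0,0],[0,0,0,0,0,0],[0,0,0,0,0,0]], "fingers": 5}}

```text
time: 7.15
tool_pos: [538.2, 243.5, 112.9]
tcp_rot: [179.8, 0.0, 126.4]
ft_force: [5.3, 4.0, -1.9]
finger_gap: 14.1
grip_force: 25.0
```

>>> {"method": "apply_moves", "body": {"rows": [[0,1.5,0,0,0,0],[0,0,0,0,0,0],[0,0,0,0,0,0],[0,0,0,0,0,0],[0,0,0,0,0,0]]}}

```text
time: 7.78
tool_pos: [538.4, 243.7, 112.8]
tcp_rot: [180.0, 0.0, 126.4]
ft_force: [-1.1, 0.2, 4.7]
finger_gap: 14.1
grip_force: 25.6
```

```bash
python3 - <<'E'
from h import *
s,p,d,K,C=wrist()
print({k:np.round(v,3) for k,v in s.items()})
v,u=np.nonzero(d>0)
x=(u-K[0,2])/K[0,0];y=(v-K[1,2])/K[1,1];r=np.hypot(x,y)+1e-9
W=(np.c_[np.tan(r)*x/r,np.tan(r)*y/r,np.ones_like(r)]*d[v,u][:,None])@C[:3,:3].T+C[:3,3]
m=(W[:,2]>122)&(W[:,2]<131)&(np.hypot(W[:,0]-537,W[:,1]-243)<19);print(m.sum())
pr=p[v,u]
# profile across bar near top plane, in tool y, behind pads (tool x offset toward camera)
a=np.radians(126.4);tx=np.array([np.cos(a),np.sin(a)]);ty=np.array([np.sin(a),-np.cos(a)])
q=(W[m,:2]-[537.4,243]);X=q@tx;Y=q@ty
for lo in range(-16,16,4):
    k=(X>lo)&(X<lo+4)
    if k.any(): print(lo,k.sum(),Y[k].min().round(1),Y[k].max().round(1))
E
```

```text
{'time': np.float64(7.775), 'joint_pos': array([ 1.9378e+01,  1.0932e+01,  9.4090e+01,  3.0000e-03,  7.4943e+01,
       -1.7065e+01]), 'qd': array([-0.092,  0.028,  0.014,  0.02 , -0.013, -0.115]), 'joint_efforts': array([-1.3900e-01, -5.4418e+01, -4.5130e+01, -2.5000e-02, -3.8300e-01,
        8.0000e-03]), 'tool_pos': array([538.395, 243.655, 112.768]), 'tcp_rot': array([1.79966e+02, 7.00000e-03, 1.26441e+02]), 'ft_force': array([-1.064,  0.231,  4.689]), 'wrist_torque': array([-0.037,  0.17 ,  0.042]), 'grip_force': np.float64(25.551), 'finger_gap': np.float64(14.095)}
2389
-16 87 -5.1 5.6
-12 224 -7.2 7.3
-8 240 -7.2 7.3
-4 283 -7.2 7.2
0 302 -7.2 7.2
4 405 -17.9 17.2
8 588 -17.2 16.8
12 260 -13.3 13.4
```

Lateral force is now balanced, so the grip is centred. I turn counter-clockwise towards yaw 189.2 (1.096 rad), half first.

>>> {"method": "apply_moves", "body": {"rows": [[0,0,0,0,0,-0.1],[0,0,0,0,0,-0.1],[0,0,0,0,0,-0.1],[0,0,0,0,0,-0.1],[0,0,0,0,0,-0.1]]}}

```text
time: 8.45
tool_pos: [538.0, 243.1, 112.7]
tcp_rot: [-180.0, -0.0, 155.3]
ft_force: [-3.3, -3.7, 7.3]
finger_gap: 14.5
grip_force: 25.8
```

```bash
cat >> h.py <<'E'
def head(show=None):
    s,p,d,K,C=wrist()
    print({k:np.round(s[k],3) for k in("time","tool_pos","tcp_rot","wrist_torque","finger_gap")},"J6",s["joint_pos"][5].round(1))
    O=np.array([537.4,242.8])
    for z,half,t in((126.5,13,150),(74,45,150)):
        g=topdown(p,K,C,z,*O,half,600).astype(int).min(2)
        n,l,st,ce=cv2.connectedComponentsWithStats((g>t).astype(np.uint8))
        for i in range(1,n):
            v,u=np.nonzero(l==i);X=np.c_[u,-v]*2*half/599+[-half,half];sz=cv2.minAreaRect(X.astype(np.float32))[1]
            if 7<max(sz)<14.5 and 1<min(sz)<4:
                m=X.mean(0);ev=np.linalg.eigh(np.cov((X-m).T))[1][:,1];print(z,(m+O).round(1),np.round(sz,1),"dir",(np.degrees(np.arctan2(ev[1],ev[0]))%180).round(1),"bearing",(np.degrees(np.arctan2(m[1],m[0]))%360).round(1))
    if show: cv2.imwrite(f"pics/{show}.png",topdown(p,K,C,126.5,*O,40,500)[:,:,::-1])
E
python3 -c "
from h import *
head()"
```

```text
{'time': np.float64(8.45), 'tool_pos': array([538.042, 243.142, 112.717]), 'tcp_rot': array([-1.79957e+02, -3.00000e-03,  1.55264e+02]), 'wrist_torque': array([-0.479,  0.611, -0.104]), 'finger_gap': np.float64(14.518)} J6 -45.9
74 [509.1 238.1] [12.1  3.3] dir 9.0 bearing 189.4
```

>>> {"method": "apply_moves", "body": {"rows": [[0,0,0,0,0,-0.14],[0,0,0,0,0,-0.14],[0,0,0,0,0,-0.14],[0,0,0,0,0,-0.1],[0,0,0,0,0,-0.074]]}}

```text
time: 9.12
tool_pos: [538.0, 242.4, 112.7]
tcp_rot: [-179.9, -0.1, -170.7]
ft_force: [-3.9, -6.0, 7.8]
finger_gap: 14.2
grip_force: 25.9
```

>>> {"method": "apply_moves", "body": {"rows": [[0,0,0,0,0,0],[0,0,0,0,0,0],[0,0,0,0,0,0],[0,0,-10,0,0,0],[0,0,-15,0,0,0]], "fingers": 60}}

```text
time: 9.75
tool_pos: [538.0, 243.5, 137.8]
tcp_rot: [-180.0, -0.0, -170.9]
ft_force: [-0.2, 0.1, -0.0]
finger_gap: 60.2
grip_force: 0.0
```

```bash
python3 -c "
from h import *
head('td4')"
```

```text
{'time': np.float64(9.75), 'tool_pos': array([537.964, 243.51 , 137.822]), 'tcp_rot': array([-1.79994e+02, -4.20000e-02, -1.70886e+02]), 'wrist_torque': array([0.045, 0.053, 0.013]), 'finger_gap': np.float64(60.199)} J6 -79.7
74 [509.1 238.1] [11.9  3.2] dir 8.6 bearing 189.3
```

View pics/td4.png

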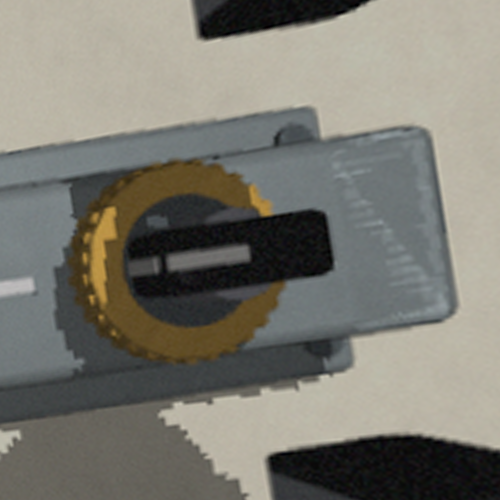

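```bash
python3 - <<'E'
from h import *
b=cv2.imread("pics/td4.png");g=b.astype(int).min(2)
m=np.zeros_like(g,np.uint8);m[243:272,166:254]=1
for t in(80,95,110):
    v,u=np.nonzero((g>t)&(m>0));X=np.c_[u,-v]*80/499.+[-40,40];ev=np.linalg.eigh(np.cov((X-X.mean(0)).T))[1][:,1]
    print(t,len(u),X.mean(0),np.degrees(np.arctan(ev[1]/ev[0])),[np.round(q,1) for q in cv2.minAreaRect(X.astype(np.float32))])
# arm edges via Hough-free line fit: black bar mask
k=((b.astype(int).max(2)<45)).astype(np.uint8);n,l,st,ce=cv2.connectedComponentsWithStats(k)
i=l[230,300];v,u=np.nonzero((l==i));print("bar",len(u),cv2.minAreaRect(np.c_[u,-v].astype(np.float32)))
e=cv2.Canny(b,60,150);L=cv2.HoughLinesP(e,1,np.pi/720,60,minLineLength=120,maxLineGap=15)
print([(q[0].tolist(),round(float(np.degrees(np.arctan2(q[0][1]-q[0][3],q[0][2]-q[0][0]))),1)) for q in L])
E
```

```text
80 1178 [-6.59995713 -1.2650088 ] 7.618891366680301 [array([-6.7, -1.3]), array([13. ,  2.5]), np.float64(8.1)]
95 953 [-6.63126883 -1.25808805] 8.062234889582335 [array([-6.6, -1.3]), array([12.7,  2. ]), np.float64(8.0)]
110 93 [-5.46210701 -0.89900231] 10.705337627730687 [array([-6.6, -1.2]), array([11.7,  1.3]), np.float64(9.1)]
bar 11320 ((227.13458251953125, -250.555908203125), (205.15194702148438, 77.86902618408203), 9.706652641296387)
[([5, 151, 307, 106], 8.5), ([0, 424, 185, 396], 8.6), ([432, 139, 458, 305], -81.1)]
```

Head line ≈8.1° against arm ≈8.7°: in line to within a degree. Now the nut: wind back counter-clockwise to J6≈-140°, descend to TCP z≈77 and grip.

>>> {"method": "apply_moves", "body": {"rows": [[0,0,0,0,0,-0.175],[0,0,0,0,0,-0.175],[0,0,0,0,0,-0.175],[0,0,0,0,0,-0.175],[0,0,0,0,0,-0.175]]}}

```text
time: 10.42
tool_pos: [538.7, 243.8, 138.4]
tcp_rot: [-179.9, 0.1, -120.4]
ft_force: [-0.3, 0.1, 0.2]
finger_gap: 60.1
grip_force: 0.0
```

>>> {"method": "apply_moves", "body": {"rows": [[0,0,0,0,0,-0.175],[0,0,16,0,0,0],[0,0,16,0,0,0],[0,0,15,0,0,0],[0,0,14,0,0,0]]}}

```text
time: 11.05
tool_pos: [537.6, 243.4, 74.6]
tcp_rot: [179.9, -0.1, -110.8]
ft_force: [-0.6, -0.6, -0.4]
finger_gap: 59.7
grip_force: 0.0
```

>>> {"method": "apply_moves", "body": {"rows": [[0,0,0,0,0,0],[0,0,0,0,0,0],[0,0,0,0,0,0],[0,0,0,0,0,0],[0,0,0,0,0,0]], "fingers": 25, "grip_force": 60}}

```text
time: 11.68
tool_pos: [538.9, 242.6, 75.9]
tcp_rot: [-179.9, -0.0, -110.8]
ft_force: [6.7, -2.8, -8.4]
finger_gap: 36.0
grip_force: 60.8
```

```bash
python3 -c "
from h import *
s=sense();print({k:np.round(v,3) for k,v in s.items()})"
```

```text
{'time': np.float64(11.675), 'joint_pos': array([ 1.93180e+01,  1.32510e+01,  9.55520e+01, -8.70000e-02,
        7.11640e+01, -1.39886e+02]), 'qd': array([-0.045,  0.084, -0.006,  0.026, -0.187,  0.019]), 'joint_efforts': array([ 3.1720e+00, -6.2277e+01, -4.7779e+01,  1.4700e+00,  1.4740e+00,
       -3.7000e-02]), 'tool_pos': array([538.913, 242.61 ,  75.891]), 'tcp_rot': array([-1.79922e+02, -4.20000e-02, -1.10768e+02]), 'ft_force': array([ 6.692, -2.844, -8.43 ]), 'wrist_torque': array([-0.438, -0.771, -0.007]), 'grip_force': np.float64(60.826), 'finger_gap': np.float64(35.961)}
```

>>> {"method": "apply_moves", "body": {"rows": [[0,-1.3,0,0,0,0],[0,0,0,0,0,0.1],[0,0,0,0,0,0.17],[0,0,0,0,0,0.17],[0,0,0,0,0,0.17]]}}

```text
time: 12.3
tool_pos: [539.1, 242.7, 75.8]
tcp_rot: [-180.0, -0.1, -146.0]
ft_force: [0.6, -2.8, -6.5]
finger_gap: 36.0
grip_force: 61.2
```

```bash
cat > s.py <<'E'
from bench import sense
import numpy as np
s=sense();print({k:np.round(s[k],3) for k in("time","tool_pos","tcp_rot","ft_force","wrist_torque","finger_gap","grip_force")},"J6",s["joint_pos"][5].round(2),"eff",s["joint_efforts"][5].round(3))
E
python3 s.py
```

```text
{'time': np.float64(12.3), 'tool_pos': array([539.055, 242.656,  75.794]), 'tcp_rot': array([-1.79998e+02, -7.20000e-02, -1.46006e+02]), 'ft_force': array([ 0.631, -2.837, -6.531]), 'wrist_torque': array([-0.213, -0.087,  0.048]), 'finger_gap': np.float64(35.954), 'grip_force': np.float64(61.168)} J6 -104.71 eff -2.795
```

>>> {"method": "apply_moves", "body": {"rows": [[0,0,0,0,0,0.17],[0,0,0,0,0,0.17],[0,0,0,0,0,0.17],[0,0,0,0,0,0.17],[0,0,0,0,0,0.17]]}}

```text
time: 12.92
tool_pos: [539.1, 242.7, 75.8]
tcp_rot: [-180.0, -0.0, 165.3]
ft_force: [1.3, -1.8, -7.5]
finger_gap: 35.4
grip_force: 61.1
```

>>> {"method": "apply_moves", "body": {"rows": [[0,0,0,0,0,0.12],[0,0,0,0,0,0.12],[0,0,0,0,0,0.12],[0,0,0,0,0,0.12],[0,0,0,0,0,0.12]]}}

```text
time: 13.55
tool_pos: [539.2, 242.7, 75.7]
tcp_rot: [-179.9, 0.0, 131.0]
ft_force: [1.4, -0.5, -8.2]
finger_gap: 35.8
grip_force: 61.1
```

```bash
python3 s.py
```

```text
{'time': np.float64(13.55), 'tool_pos': array([539.18 , 242.74 ,  75.722]), 'tcp_rot': array([-1.79947e+02,  2.00000e-03,  1.31016e+02]), 'ft_force': array([ 1.403, -0.488, -8.223]), 'wrist_torque': array([-0.139, -0.463,  0.066]), 'finger_gap': np.float64(35.83), 'grip_force': np.float64(61.08)} J6 -21.73 eff -1.957
```

>>> {"method": "apply_moves", "body": {"rows": [[0,0,0,0,0,0.07],[0,0,0,0,0,0.07],[0,0,0,0,0,0.07],[0,0,0,0,0,0.07],[0,0,0,0,0,0.07]]}}

```text
time: 14.18
tool_pos: [539.2, 242.7, 75.7]
tcp_rot: [-180.0, 0.0, 111.1]
ft_force: [1.9, -1.2, -8.3]
finger_gap: 35.5
grip_force: 61.0
```

```bash
python3 s.py
```

```text
{'time': np.float64(14.175), 'tool_pos': array([539.202, 242.684,  75.692]), 'tcp_rot': array([-1.79952e+02,  3.40000e-02,  1.11086e+02]), 'ft_force': array([ 1.895, -1.234, -8.316]), 'wrist_torque': array([-0.262, -0.509,  0.492]), 'finger_gap': np.float64(35.509), 'grip_force': np.float64(61.043)} J6 -1.79 eff -0.65
```

Torque jumped from 0.06 to 0.49 N m: bottomed, about 0–0.3 rad ago. I nip up another ~0.6 rad with a firmer grip.

>>> {"method": "apply_moves", "body": {"rows": [[0,0,0,0,0,0.05],[0,0,0,0,0,0.06],[0,0,0,0,0,0.06],[0,0,0,0,0,0.06],[0,0,0,0,0,0.07]], "grip_force": 90}}

```text
time: 14.8
tool_pos: [539.2, 242.7, 75.8]
tcp_rot: [-180.0, 0.1, 93.9]
ft_force: [1.9, -1.8, -6.7]
finger_gap: 35.6
grip_force: 90.2
```

```bash
python3 s.py
```

```text
{'time': np.float64(14.8), 'tool_pos': array([539.217, 242.665,  75.786]), 'tcp_rot': array([-1.79968e+02,  5.30000e-02,  9.39170e+01]), 'ft_force': array([ 1.864, -1.799, -6.66 ]), 'wrist_torque': array([-0.301, -0.492,  0.497]), 'finger_gap': np.float64(35.588), 'grip_force': np.float64(90.225)} J6 15.39 eff -0.734
```

>>> {"method": "apply_moves", "body": {"rows": [[0,0,0,0,0,0.06],[0,0,0,0,0,0.06],[0,0,0,0,0,0.06],[0,0,0,0,0,0.06],[0,0,0,0,0,0.06]]}}

```text
time: 15.42
tool_pos: [539.3, 242.6, 75.8]
tcp_rot: [-180.0, 0.1, 76.7]
ft_force: [1.1, -3.0, -8.1]
finger_gap: 34.8
grip_force: 90.3
```

```bash
python3 s.py
```

```text
{'time': np.float64(15.425), 'tool_pos': array([539.258, 242.607,  75.807]), 'tcp_rot': array([-1.7999e+02,  6.5000e-02,  7.6739e+01]), 'ft_force': array([ 1.083, -2.97 , -8.069]), 'wrist_torque': array([-0.445, -0.496,  0.594]), 'finger_gap': np.float64(34.799), 'grip_force': np.float64(90.305)} J6 32.56 eff -0.444
```

The torque trend (0.49, 0.50, 0.59) puts it about 0.7 rad past bottoming. I release, rise and check the head.

>>> {"method": "apply_moves", "body": {"rows": [[0,0,0,0,0,0],[0,0,0,0,0,0],[0,0,0,0,0,0],[0,0,0,0,0,0],[0,0,-5,0,0,0]], "fingers": 62}}

```text
time: 16.05
tool_pos: [539.1, 243.0, 81.1]
tcp_rot: [-180.0, 0.0, 76.8]
ft_force: [-0.3, 0.2, 0.1]
finger_gap: 62.1
grip_force: 0.0
```

>>> {"method": "apply_moves", "body": {"rows": [[0,0,-25,0,0,0],[0,0,-30,0,0,0],[0,0,-30,0,0,0],[0,0,-40,0,0,0],[0,0,-40,0,0,0]]}}

```text
time: 16.68
tool_pos: [539.2, 243.0, 247.8]
tcp_rot: [180.0, -0.0, 76.8]
ft_force: [0.5, 0.3, 0.9]
finger_gap: 61.6
grip_force: 0.0
```

```bash
python3 -c "
from h import *
head('td5')"
```

```text
{'time': np.float64(16.675), 'tool_pos': array([539.225, 243.034, 247.831]), 'tcp_rot': array([ 1.79997e+02, -4.00000e-03,  7.68270e+01]), 'wrist_torque': array([0.034, 0.018, 0.007]), 'finger_gap': np.float64(61.62)} J6 32.5
126.5 [530.8 241.5] [12.9  2.7] dir 7.5 bearing 191.1
74 [537.6 268.4] [11.7  1.9] dir 9.4 bearing 89.6
74 [581.2 263.8] [9.  2.6] dir 94.9 bearing 25.6
74 [509.  238.1] [12.3  3.6] dir 9.2 bearing 189.4
74 [533.3 237.6] [1.8 7.1] dir 7.8 bearing 231.9
```

View pics/td5.png

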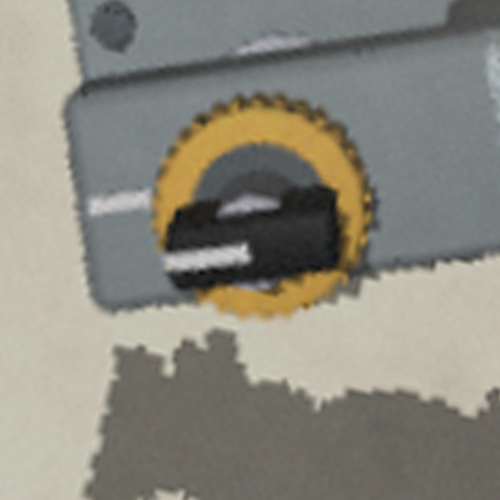

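The head line (7.5–8°) and the index line (≈9°) agree within measurement error, and the nut is seated. Handing in.

```bash
python3 -c "
from bench import job
print(job.hand_in())"
```

```text
the job is handed in; nothing more can be done
None
```

The job is handed in, with no verdict shown: the wing head's white line is within about 2° of the index line, and the jam nut is bottomed and nipped up about 0.7 rad (estimated from wrist torque, range 0.6–0.95); I did not touch the micrometer, screwdrivers or flange.

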